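# Put the absorber plate back in its graded slot

## Task

The counting experiment is over: lift the absorber plate that hangs next to the counter tube off its rails and put it away in the slotted wooden rack, in the narrowest slot that will take it. The plates are hard to tell apart by eye, so start at the narrowest slot and try it on the mouths one after another, gently and without forcing, until it goes in; then lower it fully home to the bottom of the slot before you let go. Leave the other two plates, the beaker and the dropper bottle where they are.

Things in the scene. Friction and masses are not known exactly. Their poses are not given: they have to be found in the camera images.
- plate_a: upright aluminium absorber plate 50 wide (y), 55 tall, 4.5, 8 or 11.5 mm thick (x); the three plates differ and which is which is not told. On its top edge a grey grip bar, alike on all: 76 (y) x 16 (x) x 18 mm tall, 73 mm tall in all. Origin: middle of its bottom edge, z up. Hangs by its bar ends in a bench station, foot 30 mm above the table. 25 to 150 g
- plate_b: upright aluminium absorber plate 50 wide (y), 55 tall, 4.5, 8 or 11.5 mm thick (x); the three plates differ and which is which is not told. On its top edge a grey grip bar, alike on all: 76 (y) x 16 (x) x 18 mm tall, 73 mm tall in all. Origin: middle of its bottom edge, z up. Hangs by its bar ends in a bench station, foot 30 mm above the table. 25 to 150 g
- plate_c: upright aluminium absorber plate 50 wide (y), 55 tall, 4.5, 8 or 11.5 mm thick (x); the three plates differ and which is which is not told. On its top edge a grey grip bar, alike on all: 76 (y) x 16 (x) x 18 mm tall, 73 mm tall in all. Origin: middle of its bottom edge, z up. Hangs by its bar ends in a bench station, foot 30 mm above the table. 25 to 150 g
- station (a point): where the plate to be put away hangs, next to the counter tube: the middle of that plate's bottom edge, 30 mm above the table. The job plate is the one whose origin is here at the start
- bench: fixed absorber bench: grey base 380 x 100 mm; two rails along x (8 mm thick, 56 mm apart inside, tops 85 mm above the table) carry three plates at x = +65, 0, -65 mm between 8 mm high teeth with 1 mm play, so they lift straight up. Counter tube (25 mm steel, up to 72 mm high) beyond the +65 station, brass source holder at the other end. Origin on the table under the middle station
- rack: beech rack 180 (x) x 76 (y) x 42 mm, flat top 52 mm above the table, on 10 mm soft rubber feet fixed to the table that give 1 mm per 6 N straight down. Origin: middle of the block's underside. Five slots along y, 58 mm long, ends closed, 30 mm deep, square edges; from -x to +x 2.5, 6, 9.5, 13, 16.5 mm wide. The right one is 1.5 mm wider than its plate. More than 30 N bruises it
- slot1 (a point): middle of the floor of the rack's slot that is 2.5 mm wide (number 1 of 5 from the narrow end; -64.0 mm along the rack's x); the mouth is 30 mm above this point
- slot2 (a point): middle of the floor of the rack's slot that is 6 mm wide (number 2 of 5 from the narrow end; -35.0 mm along the rack's x); the mouth is 30 mm above this point
- slot3 (a point): middle of the floor of the rack's slot that is 9.5 mm wide (number 3 of 5 from the narrow end; -3.5 mm along the rack's x); the mouth is 30 mm above this point
- slot4 (a point): middle of the floor of the rack's slot that is 13 mm wide (number 4 of 5 from the narrow end; +30.5 mm along the rack's x); the mouth is 30 mm above this point
- slot5 (a point): middle of the floor of the rack's slot that is 16.5 mm wide (number 5 of 5 from the narrow end; +66.0 mm along the rack's x); the mouth is 30 mm above this point
- beaker: glass beaker 70 mm across, 90 mm tall, standing on the table; origin under its middle. Leave it
- dropper: amber dropper bottle 42 mm across, 95 mm tall, standing on the table; origin under its middle. Leave it
Mind the look-alikes: they are no part of the job. What is shaped like the plate_c but black or blue is not meant.

How it is judged:
By the outcome, as a careful person would: the job done as asked, in the order asked, and still so for the second after the job is handed in, with the robot touching nothing.
It also fails if it takes over 67 s, if anything falls off the work surface, if the arm or the gripper's body presses on something with over 40 N, if the wrist force passes 120 N, or if a joint passes its speed limit or range.

## Robot

A 6-joint arm with a two-finger parallel gripper is mounted at the origin on the work surface. World frame = base frame: x ahead of the robot, y to its left, z up, the work surface at z = 0. Lengths are in m, angles in rad, forces in N, time in s.
With the tool pointing down it reaches from about 0.25 to 0.8 m from the base axis. Payload 3.9 kg.
Tool frame: the origin (TCP) lies at the very end of the fingers, on their centre line; the grasp point (between the pads) lies 19 mm behind it (r.tcp_to_grasp is the distance from the TCP to the grasp point, in m); y points along the fingers, z is the direction in which the jaws open and shut, and the axes are right-handed (so a half turn about y gives the same grasp; the last joint's range is limited). The gripper opens to 85 mm and grips with 20 to 120 N. Pads are 22 mm wide; open, the fingers measure 114 mm over their backs; the gripper's body (76 mm by 85 mm) begins 54 mm behind the grasp point. The pads swing forward as they close: fully open they stand 13 mm farther back than shut.
Start: joints at [-1.206, 0.26, -0.138, 1.173, 0, 1.571], TCP at [0.187, -0.49, 0.207] pointing down, gripper open.
Joint ranges: [-2.78, 2.78], [-0.83, 1.72], [-1.28, 1.37], [-1.9, 2.12], [-1.57, 1.48], [-3.14, 3.14]. Speed limits (rad/s): [2.57, 2.57, 3.14, 3.14, 3.14, 3.14].

## Interface

Orientations are given as a 3x3 rotation matrix whose columns are the frame's x, y, z axes.
In Python, from station import r gives the robot as it stands.
- The arm moves only by the tool arm_command, never from a script. Its argument "increments" is a list of rows, each an object with "delta_pos": the shift along the tool's x, y, z in m, a list of three; "angular": the turn, a rotation vector about the tool's x, y, z in rad, a list of three; "claw": the opening, from 0 (shut) to 1 (fully open). In form: [{"delta_pos": [x, y, z], "angular": [wx, wy, wz], "claw": claw}, ...]. A call has 1 to 10 rows; each row is the pose to reach, as a shift and turn from the pose commanded when the call began, along the tool's axes at that moment; what a row does not reach only later rows make up. A row lasts 1/10 s, in which the tool goes at most 50 mm and 8.59 degrees, less where a joint would pass 70% of its speed; a pose out of reach is approached as far as the arm can. A call with a gripper value outside its range is refused whole. The fingers move at their own pace and stop on an object; the grip force is fixed at half the most. Time passes only in rows, so rows that repeat a pose let the fingers close. It gives the time, the measured TCP pose, the force and the opening at its end, in the units of the state.
- r.read_state(): the state, without advancing time (a new reading comes with each control period).
- r.capture(name): name is "scene" or "top" or "wrist"; returns a dict with "color" (480x640x3 uint8, blue, green, red), "camera_matrix" (3x3 intrinsics, pixels), "distortion" ([k1, k2, p1, p2, k3] as OpenCV has them; the pictures are not rectified), "view" (4x4, takes a point from world to camera coordinates); the wrist camera has in their place "T_tool_cam" (4x4, takes a point from camera to tool coordinates, whose origin is the TCP and whose axes are the tool frame's). Camera axes: x right, y down, z forward; pixel columns grow to the right and rows downward; lengths in m; the calibration is good to about 2 mm. A picture is of the moment at which its call begins: read the wrist's pose just before it. There is no depth.
- r.job_done(): hands the job in, once; it reports no verdict.
The state is a dict: "time": time; "joint_pos": joint angles; "qvel": joint speeds; "joint_efforts": joint torques, N m; "tcp_pos": TCP position; "tcp_rot": TCP orientation; "force": force on the tool from outside, world axes, zero at the start; "ft_torque": the same for the moment, N m; "opening": finger opening in m.
Only numpy, scipy, OpenCV 4.12 (cv2) and the standard library are available. Lean on these libraries where they do the work, as an engineer would, in place of code of your own. Each camera call takes 0.05 s, during which the arm holds its last target. There are 200 camera calls.

## Working session

There is one attempt and no reset: what is moved stays moved. The work goes in short steps, Python scripts to look and compute and a tool call to move; the robot and the scene stay as the last step left them, time stands still between calls to the robot, and variables do not carry over. Pictures are saved under pics/ and viewed, about 8 in all and at most 12, crops included, and the job is handed in when it is done.

Besides the shell and the picture viewer there is one more tool, called after "Emit:" in YAML: its name, and indented under it one key for each argument. arm_command: Moves the arm, as the interface text tells. Its arguments: {"type":"object","properties":{"increments":{"type":"array","items":{"type":"object","properties":{"delta_pos":{"type":"array","items":{"type":"number"}},"angular":{"type":"array","items":{"type":"number"}},"claw":{"type":"number"}}}}},"required":["increments"]}

```bash
ls; mkdir -p pics; python3 - <<'E'
from station import r
import cv2,numpy as np
s=r.read_state();print(s)
for n in("scene","top"):
    c=r.capture(n);cv2.imwrite(f"pics/{n}0.png",c["color"]);print(n,c["camera_matrix"],c["distortion"],c["view"])
    np.savez(f"pics/{n}0.npz",**{k:np.array(v) for k,v in c.items()})
E
```

```text
pics
{'time': 0.0, 'joint_pos': array([-1.20598879e+00,  2.60695933e-01, -1.39408299e-01,  1.17267648e+00,
       -8.74157886e-06,  1.57080305e+00]), 'qvel': array([ 0.00106803, -0.00023151,  0.00030055,  0.00089671, -0.00029044,
       -0.0010282 ]), 'joint_efforts': array([ 3.95861543e-04, -4.05676067e+01,  2.53922743e+01,  1.87096040e-02,
        1.74218021e-04,  2.38489250e-06]), 'tcp_pos': array([ 0.18703744, -0.48976154,  0.20604385]), 'tcp_rot': array([[-9.34194837e-01, -7.16134167e-04,  3.56762518e-01],
       [-3.56763236e-01,  1.85067821e-03, -9.34193004e-01],
       [ 8.75491262e-06, -9.99998031e-01, -1.98438437e-03]]), 'force': array([-0.02072501, -0.25829021,  0.60584391]), 'ft_torque': array([ 0.00830327,  0.04361954, -0.04053706]), 'opening': 0.08496076240989937}
scene [[488.60384514   0.         316.70057275]
 [  0.         488.60384514 238.78480997]
 [  0.           0.           1.        ]] [-0.13754329  0.          0.          0.          0.        ] [[-0.83714335  0.54691949 -0.00837216  0.49052965]
 [ 0.44141854  0.66646094 -0.60081569 -0.18081002]
 [-0.32301809 -0.50666448 -0.79934374  1.05415104]
 [ 0.          0.          0.          1.        ]]
top [[476.02153054   0.         317.4758007 ]
 [  0.         476.02153054 240.7737384 ]
 [  0.           0.           1.        ]] [-0.02263322  0.          0.          0.          0.        ] [[-0.1357865  -0.9907262  -0.00486013  0.00861591]
 [-0.96863182  0.1337856  -0.20941301  0.56394321]
 [ 0.20812118 -0.02372779 -0.9778152   0.76568857]
 [ 0.          0.          0.          1.        ]]
```

View pics/top0.png

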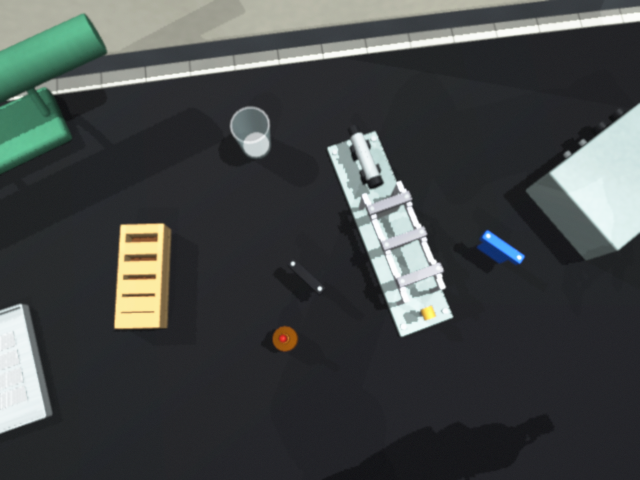

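View pics/scene0.png

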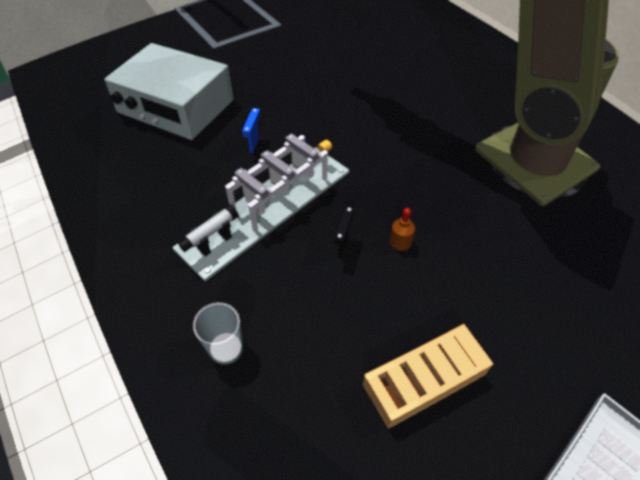

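Top view: the bench is at about (390,230), with the counter tube at (368,160) and three grey bars at (388,203), (404,240) and (420,275). The rack is at (143,275), with its narrow slot at the bottom (138,312).

Candidates for the job plate:
- Grey bar (388,203), next to the tube: this fits the description.
- Grey bars (404,240) and (420,275): the other stations, not meant.
- Black look-alike (306,277) and blue look-alike (502,247): not meant.

```bash
cat > h.py <<'E'
import numpy as np,cv2
def ray(px,c,T=None):
    """world origin and directions of pixels; T = world_from_cam"""
    T=np.linalg.inv(c["view"]) if T is None else T
    p=cv2.undistortPoints(np.float64(px).reshape(-1,1,2),c["camera_matrix"],c["distortion"]).reshape(-1,2)
    return T[:3,3],np.c_[p,np.ones(len(p))]@T[:3,:3].T
def onz(px,c,z,T=None):
    o,d=ray(px,c,T); return o+d*((z-o[2])/d[:,2])[:,None]
def proj(P,c,T=None):
    V=c["view"] if T is None else np.linalg.inv(T)
    return cv2.projectPoints(np.float64(P).reshape(-1,1,3),cv2.Rodrigues(V[:3,:3])[0],V[:3,3],c["camera_matrix"],c["distortion"])[0].reshape(-1,2)
def wristT(s,c):
    T=np.eye(4);T[:3,:3]=s["tcp_rot"];T[:3,3]=s["tcp_pos"];return T@c["T_tool_cam"]
E
python3 - <<'E'
from h import *
for n in("top","scene"):
    c=dict(np.load(f"pics/{n}0.npz"));im=c["color"];hsv=cv2.cvtColor(im,cv2.COLOR_BGR2HSV)
    m=cv2.inRange(hsv,(8,60,120),(28,200,255))
    cs=[k for k in cv2.findContours(m,0,2)[0] if cv2.contourArea(k)>1500]
    for k in cs:
        h=cv2.approxPolyDP(cv2.convexHull(k),4,True).reshape(-1,2)
        print(n,cv2.contourArea(k),[(tuple(p),onz([p],c,.052)[0,:2].round(4).tolist()) for p in h])
c=dict(np.load("pics/top0.npz"))
for nm,px,z in(("bars",[(388,203),(404,240),(420,273)],.103),("slots",[(141.5,237.5),(140.5,257.5),(139.5,276.5),(139,295.5),(138,312)],.052),("tube",[(359,135),(373,180)],.065),("bk",[(293,264),(320,289)],.073),("beaker",[(257,145)],0),("drop",[(284,339)],.09)):
    print(nm,onz(px,c,z)[:,:2].round(4).tolist())
im=c["color"];cv2.imwrite("pics/crop1.png",cv2.resize(im[120:340,320:460],None,fx=2.7,fy=2.7,interpolation=cv2.INTER_CUBIC))
E
```

```text
top 5185.0 [((np.int32(163), np.int32(223)), [0.6309, 0.1983]), ((np.int32(169), np.int32(230)), [0.6166, 0.1886]), ((np.int32(165), np.int32(326)), [0.4506, 0.2073]), ((np.int32(115), np.int32(328)), [0.4586, 0.2922]), ((np.int32(120), np.int32(225)), [0.6378, 0.2746])]
scene 6098.0 [((np.int32(464), np.int32(324)), [0.4523, 0.2197]), ((np.int32(492), np.int32(364)), [0.4627, 0.2942]), ((np.int32(391), np.int32(421)), [0.6413, 0.2751]), ((np.int32(364), np.int32(375)), [0.6325, 0.1989])]
bars [[0.5984, -0.1927], [0.5325, -0.2081], [0.4751, -0.2243]]
slots [[0.6098, 0.2378], [0.5742, 0.2417], [0.541, 0.2454], [0.5082, 0.2482], [0.4803, 0.2516]]
tube [[0.7425, -0.1693], [0.6543, -0.1806]]
bk [[0.523, -0.0216], [0.4749, -0.061]]
beaker [[0.7779, 0.0211]]
drop [[0.4015, 0.0073]]
```

View pics/crop1.png

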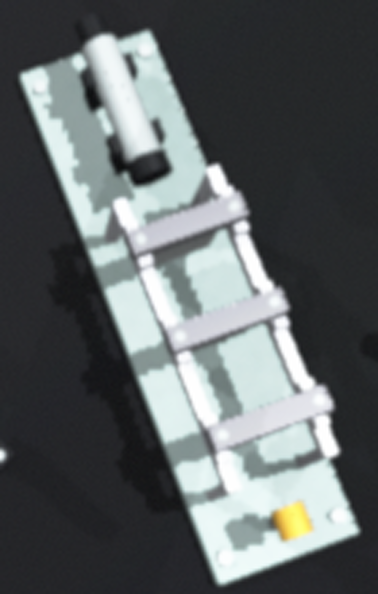

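The crop shows the chosen bar at about (390,202) in the full picture, nearest the black-ended counter tube. The other two bars lie towards the brass holder. I'll move above it.

```bash
cat >> h.py <<'E'
def go(s,pos,yaw):
    """delta_pos, angular in tool axes: tool y down, tool z at world yaw (deg)"""
    a=np.radians(yaw);z=np.array([np.cos(a),np.sin(a),0]);y=np.array([0,0,-1.]);R=np.c_[np.cross(y,z),y,z]
    R0=s["tcp_rot"];print("go",(R0.T@(np.array(pos)-s["tcp_pos"])).round(4).tolist(),cv2.Rodrigues(R0.T@R)[0].ravel().round(4).tolist())
E
python3 - <<'E'
from h import *
from station import r
c=dict(np.load("pics/top0.npz"))
P=onz([(390.4,202.2),(405.9,238.5),(420,274.8)],c,.103)[:,:2];d=P[0]-P[2];yaw=np.degrees(np.arctan2(d[1],d[0]));print(P,yaw,np.linalg.norm(d))
s=r.read_state();go(s,[*P[0],.2],yaw)
w=r.capture("wrist");print(w["T_tool_cam"],w["camera_matrix"],w["distortion"])
E
```

```text
[[ 0.59924836 -0.19685525]
 [ 0.53455806 -0.21166935]
 [ 0.47224262 -0.22381005]] 11.98225356170717 0.1298345844638337
go [-0.4896, 0.0064, -0.1266] [0.0015, -1.4151, -0.0013]
[[ 8.73977679e-04  9.51616304e-01  3.07287564e-01 -7.95417591e-02]
 [-2.03075601e-04 -3.07287506e-01  9.51616702e-01 -1.65667287e-01]
 [ 9.99999597e-01 -8.94094363e-04 -7.53123686e-05  1.50257062e-04]
 [ 0.00000000e+00  0.00000000e+00  0.00000000e+00  1.00000000e+00]] [[342.88954872   0.         318.56560853]
 [  0.         342.88954872 239.01821338]
 [  0.           0.           1.        ]] [-0.01584827  0.          0.          0.          0.        ]
```

Emit:
arm_command:
  increments:
    - {"delta_pos":[-0.49,0.006,-0.127],"angular":[0,-1.415,0],"claw":0.6}
    - {"delta_pos":[-0.49,0.006,-0.127],"angular":[0,-1.415,0],"claw":0.6}
    - {"delta_pos":[-0.49,0.006,-0.127],"angular":[0,-1.415,0],"claw":0.6}
    - {"delta_pos":[-0.49,0.006,-0.127],"angular":[0,-1.415,0],"claw":0.6}
    - {"delta_pos":[-0.49,0.006,-0.127],"angular":[0,-1.415,0],"claw":0.6}
    - {"delta_pos":[-0.49,0.006,-0.127],"angular":[0,-1.415,0],"claw":0.6}
    - {"delta_pos":[-0.49,0.006,-0.127],"angular":[0,-1.415,0],"claw":0.6}
    - {"delta_pos":[-0.49,0.006,-0.127],"angular":[0,-1.415,0],"claw":0.6}
    - {"delta_pos":[-0.49,0.006,-0.127],"angular":[0,-1.415,0],"claw":0.6}
    - {"delta_pos":[-0.49,0.006,-0.127],"angular":[0,-1.415,0],"claw":0.6}

```text
time: 1.15
tcp_pos: [0.596, -0.199, 0.2006]
tcp_rot: [[0.212, -0.001, 0.977], [-0.977, -0.0, 0.212], [-0.0, -1.0, -0.001]]
force: [0.0, -1.7, 0.8]
opening: 0.0513
```

Emit:
arm_command:
  increments:
    - {"delta_pos":[0,0,0],"angular":[0,0,0],"claw":0.6}
    - {"delta_pos":[0,0,0],"angular":[0,0,0],"claw":0.6}

```text
time: 1.35
tcp_pos: [0.595, -0.1995, 0.1999]
tcp_rot: [[0.209, -0.002, 0.978], [-0.978, 0.0, 0.209], [-0.001, -1.0, -0.002]]
force: [-0.3, 0.5, -0.2]
opening: 0.0511
```

```bash
cat >> h.py <<'E'
def wsnap(name):
    from station import r
    s=r.read_state();c=r.capture("wrist");cv2.imwrite(f"pics/{name}.png",c["color"])
    np.savez(f"pics/{name}.npz",T=wristT(s,c),**{k:np.array(v) for k,v in c.items()})
    R=s["tcp_rot"];print("t",s["time"],"tcp",s["tcp_pos"].round(4),"yaw",np.degrees(np.arctan2(R[1,2],R[0,2])).round(2),"F",s["force"].round(2),"open",round(s["opening"],4))
    return s,c
E
python3 -c "
from h import *
wsnap('w1')"
```

```text
t 1.35 tcp [ 0.595  -0.1995  0.1999] yaw 12.09 F [-0.25  0.52 -0.16] open 0.0511
```

View pics/w1.png

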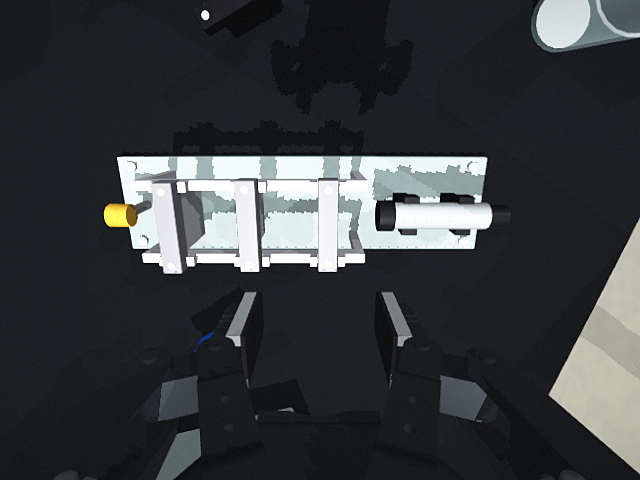

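The wrist view shows the job bar at about (328,226), running vertically, with the tube to its right at (440,215). The fingers appear at (250,330) and (390,330).

```bash
python3 - <<'E'
from h import *
from station import r
c=dict(np.load("pics/w1.npz"));T=c["T"];g=cv2.cvtColor(c["color"],cv2.COLOR_BGR2GRAY)
print(g[200,310:346].tolist());print(g[250,310:346].tolist());print(g[165:195,324].tolist());print(g[258:282,324].tolist())
P=onz([(328,179.5),(328,271.5)],c,.103,T)[:,:2]
E
```

```text
[123, 117, 117, 114, 118, 117, 122, 116, 179, 254, 244, 243, 243, 242, 243, 243, 242, 242, 243, 243, 242, 242, 242, 242, 241, 241, 245, 249, 125, 152, 153, 156, 158, 157, 146, 235]
[120, 123, 122, 119, 125, 121, 119, 109, 185, 255, 249, 247, 247, 246, 246, 246, 246, 246, 246, 246, 245, 245, 245, 245, 245, 248, 255, 130, 130, 137, 136, 134, 136, 136, 133, 137]
[172, 169, 171, 168, 172, 172, 176, 169, 166, 163, 172, 178, 145, 72, 70, 138, 240, 248, 242, 241, 242, 240, 227, 233, 253, 252, 246, 240, 242, 242]
[247, 247, 247, 246, 247, 255, 255, 255, 253, 247, 251, 220, 222, 231, 2, 30, 32, 32, 36, 34, 32, 36, 34, 33]
```

```bash
python3 - <<'E'
from h import *
from station import r
c=dict(np.load("pics/w1.npz"));T=c["T"]
A=onz([(318,200),(337.8,200),(318,250),(337,250),(328,180.3),(328,268.5),(328,272)],c,.103,T)[:,:2]
print(A.round(4).tolist(),np.linalg.norm(A[0]-A[1]),np.linalg.norm(A[2]-A[3]),np.linalg.norm(A[4]-A[5]),np.linalg.norm(A[4]-A[6]))
for d in ((A[2]-A[0]),(A[3]-A[1])): print(np.degrees(np.arctan2(d[1],d[0]))+90)
s=r.read_state();m=A[:4].mean(0)
R=s["tcp_rot"];u=R[:2,2];v=R[:2,0]
cen=u*(u@m)+v*(v@(A[4]+A[5])/2);print(cen)
go(s,[*cen,.13],11.8)
go(s,[*cen,.074],11.8)
E
```

```text
[[0.5897, -0.1743], [0.6047, -0.1711], [0.5983, -0.2146], [0.6134, -0.2114], [0.594, -0.1578], [0.6098, -0.2288], [0.6104, -0.2319]] 0.015376877858215326 0.015455932569276727 0.07275684315738677 0.07590199782881121
12.008978094865213
12.118820448066998
[ 0.60163293 -0.19337165]
go [-0.0053, 0.0703, 0.009] [0.0018, 0.0034, -0.0005]
go [-0.0052, 0.1263, 0.0091] [0.0018, 0.0034, -0.0005]
```

Emit:
arm_command:
  increments:
    - {"delta_pos":[-0.005,0.03,0.009],"angular":[0.002,0,0],"claw":0.55}
    - {"delta_pos":[-0.005,0.07,0.009],"angular":[0.002,0,0],"claw":0.55}
    - {"delta_pos":[-0.005,0.1,0.009],"angular":[0.002,0,0],"claw":0.55}
    - {"delta_pos":[-0.005,0.125,0.009],"angular":[0.002,0,0],"claw":0.55}
    - {"delta_pos":[-0.005,0.125,0.009],"angular":[0.002,0,0],"claw":0.4}
    - {"delta_pos":[-0.005,0.125,0.009],"angular":[0.002,0,0],"claw":0.35}
    - {"delta_pos":[-0.005,0.125,0.009],"angular":[0.002,0,0],"claw":0.35}

```text
time: 2.1
tcp_pos: [0.6033, -0.195, 0.0781]
tcp_rot: [[0.206, 0.005, 0.978], [-0.978, -0.001, 0.206], [0.002, -1.0, 0.005]]
force: [0.2, -0.5, 0.6]
opening: 0.0298
```

```bash
python3 -c "
from h import *
wsnap('w2')"
```

```text
t 2.1 tcp [ 0.6033 -0.195   0.0781] yaw 11.9 F [ 0.17 -0.5   0.63] open 0.0298
```

View pics/w2.png

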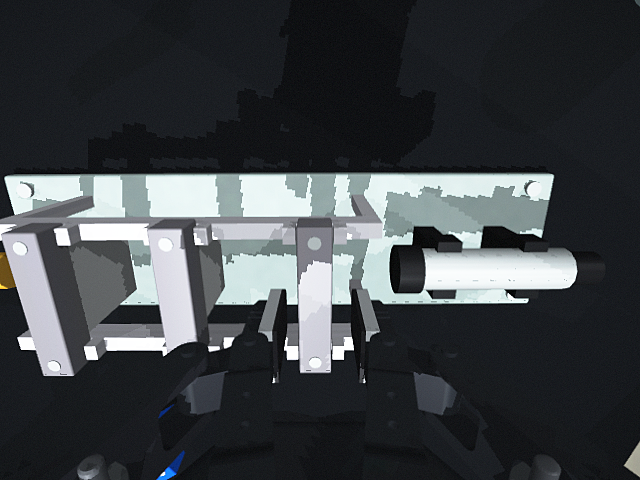

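The jaws straddle the job bar: bar centre is near x=315 and the finger middle near x=318.5, with the arm still settling. I'll settle, close, then check.

Emit:
arm_command:
  increments:
    - {"delta_pos":[0,0,-0.0007],"angular":[0,0,0],"claw":0.35}
    - {"delta_pos":[0,0,-0.0007],"angular":[0,0,0],"claw":0.35}
    - {"delta_pos":[0,0,-0.0007],"angular":[0,0,0],"claw":0.25}
    - {"delta_pos":[0,0,-0.0007],"angular":[0,0,0],"claw":0.15}
    - {"delta_pos":[0,0,-0.0007],"angular":[0,0,0],"claw":0.05}
    - {"delta_pos":[0,0,-0.0007],"angular":[0,0,0],"claw":0}
    - {"delta_pos":[0,0,-0.0007],"angular":[0,0,0],"claw":0}
    - {"delta_pos":[0,0,-0.0007],"angular":[0,0,0],"claw":0}
    - {"delta_pos":[0,0,-0.0007],"angular":[0,0,0],"claw":0}

```text
time: 3.05
tcp_pos: [0.602, -0.194, 0.0766]
tcp_rot: [[0.208, 0.003, 0.978], [-0.978, 0.0, 0.208], [0.0, -1.0, 0.003]]
force: [-1.0, 0.7, 5.8]
opening: 0.0127
```

Emit:
arm_command:
  increments:
    - {"delta_pos":[0,0,0],"angular":[0,0,0],"claw":0}
    - {"delta_pos":[0,0,0],"angular":[0,0,0],"claw":0}

```text
time: 3.25
tcp_pos: [0.6019, -0.194, 0.0766]
tcp_rot: [[0.208, 0.003, 0.978], [-0.978, 0.0, 0.208], [0.0, -1.0, 0.003]]
force: [-1.5, 1.2, 5.6]
opening: 0.0128
```

```bash
python3 -c "
from h import *
s,c=wsnap('w3')
print(s['tcp_rot'].round(4))
cv2.imwrite('pics/w3c.png',cv2.resize(c['color'][200:420,180:460],None,fx=2.7,fy=2.7))"
```

```text
t 3.25 tcp [ 0.6019 -0.194   0.0766] yaw 11.98 F [-1.45  1.19  5.61] open 0.0128
[[ 2.075e-01  2.600e-03  9.782e-01]
 [-9.782e-01  2.000e-04  2.075e-01]
 [ 3.000e-04 -1.000e+00  2.600e-03]]
```

View pics/w3c.png

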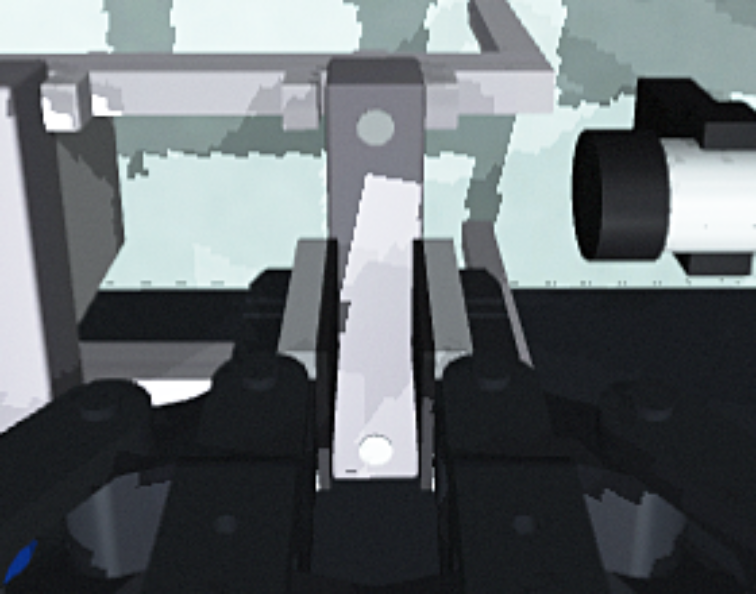

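The bar is held centrally: bar middle is at x≈375 in the crop and the pads' middle is also 375, aligned with the jaws. I'll lift straight up.

Emit:
arm_command:
  increments:
    - {"delta_pos":[0,-0.01,0],"angular":[0,0,0],"claw":0}
    - {"delta_pos":[0,-0.025,0],"angular":[0,0,0],"claw":0}
    - {"delta_pos":[0,-0.05,0],"angular":[0,0,0],"claw":0}
    - {"delta_pos":[0,-0.085,0],"angular":[0,0,0],"claw":0}
    - {"delta_pos":[0,-0.11,0],"angular":[0,0,0],"claw":0}
    - {"delta_pos":[0,-0.11,0],"angular":[0,0,0],"claw":0}
    - {"delta_pos":[0,-0.11,0],"angular":[0,0,0],"claw":0}

```text
time: 4.0
tcp_pos: [0.6017, -0.1941, 0.186]
tcp_rot: [[0.207, 0.003, 0.978], [-0.978, 0.0, 0.207], [0.0, -1.0, 0.003]]
force: [-0.7, 0.1, -1.3]
opening: 0.0124
```

```bash
python3 - <<'E'
from h import *
s,c=wsnap('w4')
S=np.array([[0.6098,0.2378],[0.5742,0.2417],[0.541,0.2454],[0.5082,0.2482],[0.4803,0.2516]]);o=np.array([66,30.5,-3.5,-35,-64])/1e3
cx=np.polyfit(o,S[:,0],1);cy=np.polyfit(o,S[:,1],1);yaw=np.degrees(np.arctan2(cy[0],cx[0]));print(cx,cy,yaw)
yaw=-6.1;u=np.array([np.cos(np.radians(yaw)),np.sin(np.radians(yaw))]);n=np.array([-u[1],u[0]])
p=np.array([cx[1],cy[1]])-.035*u+.08*n
print(p);go(s,[*p,.18],yaw)
E
```

```text
t 4.0 tcp [ 0.6017 -0.1941  0.186 ] yaw 11.97 F [-0.73  0.06 -1.34] open 0.0124
[0.99850174 0.5438982 ] [-0.10478501  0.24481426] -5.990819870615563
[0.5175975  0.32808054]
go [-0.5283, 0.0059, 0.026] [-0.0026, 0.3155, -0.0001]
```

Emit:
arm_command:
  increments:
    - {"delta_pos":[-0.02,0.006,0.001],"angular":[0,0.02,0],"claw":0}
    - {"delta_pos":[-0.06,0.006,0.003],"angular":[0,0.05,0],"claw":0}
    - {"delta_pos":[-0.105,0.006,0.005],"angular":[0,0.08,0],"claw":0}
    - {"delta_pos":[-0.155,0.006,0.008],"angular":[0,0.11,0],"claw":0}
    - {"delta_pos":[-0.205,0.006,0.01],"angular":[0,0.14,0],"claw":0}
    - {"delta_pos":[-0.255,0.006,0.013],"angular":[0,0.17,0],"claw":0}
    - {"delta_pos":[-0.305,0.006,0.015],"angular":[0,0.2,0],"claw":0}
    - {"delta_pos":[-0.355,0.006,0.018],"angular":[0,0.23,0],"claw":0}
    - {"delta_pos":[-0.405,0.006,0.02],"angular":[0,0.26,0],"claw":0}
    - {"delta_pos":[-0.455,0.006,0.023],"angular":[0,0.29,0],"claw":0}

```text
time: 5.05
tcp_pos: [0.5277, 0.2567, 0.178]
tcp_rot: [[-0.082, -0.001, 0.997], [-0.997, -0.001, -0.082], [0.001, -1.0, -0.001]]
force: [0.5, -0.1, -0.5]
opening: 0.0122
```

Emit:
arm_command:
  increments:
    - {"delta_pos":[-0.04,0,-0.009],"angular":[0,0.0255,0],"claw":0}
    - {"delta_pos":[-0.06,0,-0.014],"angular":[0,0.0255,0],"claw":0}
    - {"delta_pos":[-0.072,0,-0.018],"angular":[0,0.0255,0],"claw":0}
    - {"delta_pos":[-0.072,0,-0.018],"angular":[0,0.0255,0],"claw":0}
    - {"delta_pos":[-0.072,0,-0.018],"angular":[0,0.0255,0],"claw":0}
    - {"delta_pos":[-0.072,0,-0.018],"angular":[0,0.0255,0],"claw":0}

```text
time: 5.65
tcp_pos: [0.5177, 0.327, 0.1797]
tcp_rot: [[-0.108, 0.001, 0.994], [-0.994, -0.001, -0.108], [0.0, -1.0, 0.001]]
force: [0.9, 0.6, -0.4]
opening: 0.0124
```

```bash
python3 -c "
from h import *
s,c=wsnap('w5')
print(s['tcp_rot'].round(4))"
```

```text
t 5.65 tcp [0.5177 0.327  0.1797] yaw -6.2 F [ 0.86  0.6  -0.44] open 0.0124
[[-1.080e-01  1.300e-03  9.941e-01]
 [-9.941e-01 -5.000e-04 -1.080e-01]
 [ 4.000e-04 -1.000e+00  1.400e-03]]
```

View pics/w5.png

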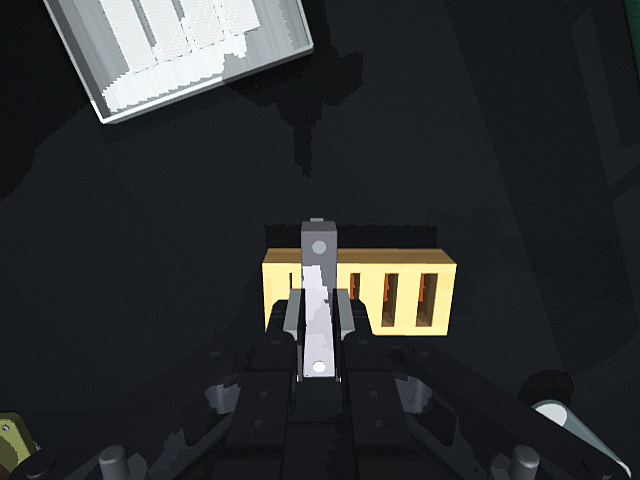

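The rack is clear here: its top spans (264..456, 263..334), slots 3, 4 and 5 are at x≈355, 389 and 427, and slot 1 shows at x≈291 left of the held bar. I'll locate the slot edges at the z=52 mm plane.

```bash
python3 - <<'E'
from h import *
from station import r
c=dict(np.load("pics/w5.npz"));T=c["T"];b=cv2.cvtColor(c["color"],cv2.COLOR_BGR2HSV)[...,2].astype(float)
g=cv2.cvtColor(c["color"],cv2.COLOR_BGR2GRAY).astype(float)
for y in (270,280,290,300,310,320):
    out=[]
    row=g[y];th=140
    for x in range(262,460):
        if 296<x<340: continue
        if (row[x]-th)*(row[x+1]-th)<0: out.append(round(x+(th-row[x])/(row[x+1]-row[x]),1))
    P=onz([(x,y) for x in out],c,.052,T)
    print(y,out)
    s=r.read_state();L=(P-s["tcp_pos"])@s["tcp_rot"];print("   tool z mm",(L[:,2]*1e3).round(1).tolist(), "x",(L[0,0]*1e3).round(1))
for x in (389,380,427,280,345): print(x,g[255:340,x].astype(int).tolist()[::1])
E
```

```text
270 [np.float64(455.4)]
   tool z mm [127.8] x 46.4
280 [np.float64(262.6), np.float64(289.4), np.float64(291.5), np.float64(349.7), np.float64(359.5), np.float64(384.0), np.float64(397.4), np.float64(419.9), np.float64(436.8), np.float64(453.6)]
   tool z mm [-51.8, -26.7, -24.8, 29.7, 38.9, 61.9, 74.4, 95.6, 111.5, 127.4] x 56.2
290 [np.float64(263.1), np.float64(289.8), np.float64(347.3), np.float64(349.7), np.float64(359.2), np.float64(383.6), np.float64(396.5), np.float64(418.9), np.float64(435.5), np.float64(452.5)]
   tool z mm [-51.9, -26.7, 27.7, 30.0, 39.0, 62.1, 74.3, 95.6, 111.4, 127.6] x 66.6
300 [np.float64(263.6), np.float64(277.2), np.float64(359.9), np.float64(382.7), np.float64(395.6), np.float64(417.7), np.float64(434.2), np.float64(451.3)]
   tool z mm [-52.0, -39.0, 40.0, 61.8, 74.2, 95.4, 111.3, 127.7] x 77.1
310 [np.float64(264.1), np.float64(270.8), np.float64(366.2), np.float64(381.7), np.float64(395.1), np.float64(416.5), np.float64(433.0), np.float64(449.5)]
   tool z mm [-52.0, -45.6, 46.5, 61.5, 74.5, 95.2, 111.2, 127.3] x 87.9
320 [np.float64(264.6), np.
[... 1463 characters left out ...]
39, 239, 239, 239, 239, 239, 239, 239, 239, 239, 239, 239, 238, 239, 238, 239, 239, 238, 239, 239, 239, 239, 243, 240, 161, 5, 19, 27, 27, 24, 26, 23, 30, 25, 22, 25, 33, 31, 24, 29, 27, 33, 30, 17, 23, 21, 24, 26, 26, 25, 22, 22, 23, 19, 20, 23, 26, 24, 31, 24, 28, 27, 27, 27, 26]
345 [98, 101, 99, 102, 95, 105, 98, 81, 189, 241, 242, 240, 240, 239, 239, 240, 240, 239, 240, 239, 239, 239, 239, 239, 239, 240, 240, 239, 239, 239, 239, 243, 239, 181, 97, 120, 120, 123, 119, 120, 121, 122, 122, 123, 122, 119, 120, 121, 122, 121, 121, 121, 122, 120, 122, 122, 121, 122, 120, 122, 120, 125, 123, 120, 121, 120, 123, 121, 120, 124, 119, 121, 114, 116, 113, 150, 171, 169, 179, 138, 51, 9, 21, 21, 24]
```

```bash
python3 - <<'E'
from h import *
from station import r
c=dict(np.load("pics/w5.npz"));g=cv2.cvtColor(c["color"],cv2.COLOR_BGR2GRAY)
s=r.read_state();L=(onz([(389,273.2),(389,325.8),(427,273),(427,326)],c,.052,c["T"])-s["tcp_pos"])@s["tcp_rot"];print((L*1e3).round(1))
print(g[212:228,304:336])
E
```

```text
[[ 49.5 128.   66.1]
 [105.7 128.   69.7]
 [ 49.4 128.1 101.6]
 [106.1 128.1 107.2]]
[[ 28  33  33  34  30  34  33  31  33  32  31  28  32  33  31  31  31  29
   35  33  30  28  31  30  29  31  30  30  33  32  29  31]
 [ 28  34  30  29  33  32  32  32  31  30  30  32  28  31  31  29  31  33
   30  29  29  31  29  33  33  32  31  27  28  31  33  31]
 [ 29  34  30  27  33  31  32  33  32  31  32  30  33  33  32  28  30  32
   33  28  31  29  30  31  31  31  30  34  29  30  31  31]
 [ 31  32  33  29  29  27  31  30  32  31  29  31  30  30  27  32  28  31
   31  30  35  29  31  32  33  33  31  31  32  31  31  33]
 [ 30  30  30  33  35  28  30  30  28  28  27  22  28  26  25  25  22  29
   26  30  28  30  28  30  30  29  34  31  32  31  30  29]
 [ 30  32  27  31  27  29  38  39  34  34  36  32  35  31  31  33  34  36
   36  26  28  32  26  31  33  33  27  27  31  29  31  33]
 [ 28  29  30  31  29  23  87 108 103 102 104 104 103 104 102 106 101 106
  110  43  24  30  32  31  31  27  27  32  32  27  34  29]
 [ 32  32  28  30  27  16 114 146 147 144 140 139 145 142 141 142 144 145
  154  71 
[... 413 characters left out ...]
9  78  80  78  80  81  85  68  28]
 [ 81  77  78  78  79  75  77  77  75  74  76  75  75  75  74  76  77  76
   75  78  78  76  78  79  80  78  75  81  75  81  82  41]
 [ 79  76  79  75  76  78  75  76  74  75  75  78  76  78  77  74  76  76
   75  76  79  79  78  73  78  76  79  76  79  78  79  42]
 [ 76  75  76  76  76  76  78  74  76  76  79  77  78  76  76  78  76  77
   77  77  78  75  79  78  78  80  81  77  81  81  80  68]
 [ 80  77  74  77  79  76  77  79  75  77  74  78  74  78  78  76  78  79
   78  76  78  80  75  79  80  78  80  78  81  77  81  91]
 [ 74  80  78  78  76  78  76  78  76  78  79  75  79  76  78  78  78  75
   79  79  78  81  80  81  78  78  78  79  78  79  79  82]]
```

```bash
python3 - <<'E'
from h import *
c=dict(np.load("pics/w5.npz"));g=cv2.cvtColor(c["color"],cv2.COLOR_BGR2GRAY);T=c["T_tool_cam"]
def ony(px,y):
    o,d=ray(px,c,T);return ((o+d*((y-o[1])/d[:,1])[:,None])*1e3).round(2)
print("dots",ony([(319,247),(319,367)],-.0264))
print("foot",ony([(309.9,218),(323.3,218)],.0466))
for y in(222,224,228,234,240,260,350):
    print(y,g[y,294:308].tolist(),g[y,328:344].tolist())
print(g[218:252,330].tolist())
E
```

```text
dots [[-30.43 -26.4    0.81]
 [ 31.44 -26.4    0.78]]
foot [[-24.52  46.6   -4.84]
 [-24.51  46.6    3.71]]
222 [35, 31, 30, 36, 29, 31, 34, 29, 59, 81, 77, 80, 77, 82] [78, 80, 78, 80, 81, 85, 68, 28, 29, 30, 34, 30, 31, 30, 30, 30]
224 [27, 25, 27, 25, 31, 26, 16, 28, 73, 78, 79, 76, 79, 75] [78, 76, 79, 76, 79, 78, 79, 42, 23, 24, 17, 32, 28, 33, 33, 28]
228 [23, 20, 18, 22, 16, 18, 9, 74, 77, 78, 75, 80, 73, 78] [76, 79, 78, 79, 79, 76, 77, 79, 38, 16, 18, 20, 19, 18, 24, 19]
234 [19, 17, 21, 18, 25, 9, 27, 110, 123, 122, 124, 125, 120, 122] [121, 122, 123, 121, 125, 121, 123, 128, 116, 41, 13, 21, 16, 17, 19, 19]
240 [20, 17, 17, 20, 22, 18, 12, 109, 115, 125, 120, 123, 121, 122] [125, 123, 123, 122, 123, 122, 127, 125, 113, 30, 17, 18, 20, 19, 19, 18]
260 [103, 99, 104, 104, 105, 104, 105, 82, 110, 128, 120, 124, 122, 121] [120, 122, 124, 124, 121, 121, 124, 120, 102, 76, 102, 100, 103, 99, 100, 102]
350 [20, 24, 10, 65, 84, 80, 84, 70, 15, 0, 170, 223, 215, 210] [214, 208, 212, 213, 227, 160, 7, 0, 20, 31, 29, 28, 24, 15, 20, 13]
[27, 26, 39, 69, 78, 75, 79, 81, 80, 78, 78, 75, 82, 113, 129, 122, 123, 123, 122, 121, 122, 121, 123, 124, 124, 124, 122, 123, 121, 122, 123, 122, 124, 121]
```

Emit:
arm_command:
  increments:
    - {"delta_pos":[0.03,0,-0.01],"angular":[0,0.0035,0],"claw":0}
    - {"delta_pos":[0.06,0.01,-0.02],"angular":[0,0.0035,0],"claw":0}
    - {"delta_pos":[0.077,0.035,-0.0253],"angular":[0,0.0035,0],"claw":0}
    - {"delta_pos":[0.077,0.06,-0.0253],"angular":[0,0.0035,0],"claw":0}
    - {"delta_pos":[0.077,0.07,-0.0253],"angular":[0,0.0035,0],"claw":0}
    - {"delta_pos":[0.077,0.073,-0.0253],"angular":[0,0.0035,0],"claw":0}
    - {"delta_pos":[0.077,0.073,-0.0253],"angular":[0,0.0035,0],"claw":0}
    - {"delta_pos":[0.077,0.073,-0.0253],"angular":[0,0.0035,0],"claw":0}

```text
time: 6.5
tcp_pos: [0.4855, 0.2554, 0.108]
tcp_rot: [[-0.11, 0.004, 0.994], [-0.994, 0.001, -0.11], [-0.002, -1.0, 0.004]]
force: [0.8, 0.1, -1.3]
opening: 0.0125
```

```bash
python3 -c "
from h import *
s,c=wsnap('w6')
print(s['tcp_rot'].round(4))
cv2.imwrite('pics/w6c.png',cv2.resize(c['color'][170:380,220:500],None,fx=2.8,fy=2.8,interpolation=cv2.INTER_NEAREST))"
```

```text
t 6.5 tcp [0.4855 0.2554 0.108 ] yaw -6.3 F [ 0.84  0.1  -1.29] open 0.0125
[[-0.1097  0.0039  0.994 ]
 [-0.994   0.0014 -0.1097]
 [-0.0018 -1.      0.0037]]
```

View pics/w6c.png

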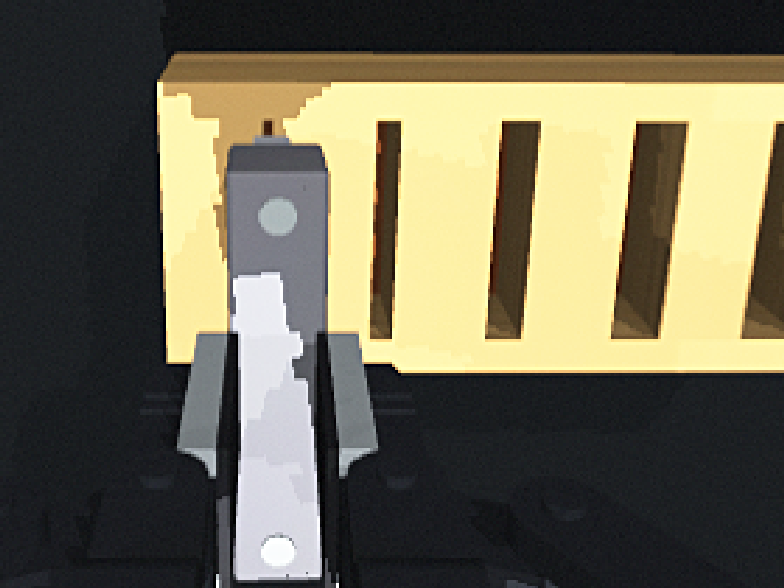

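The crop shows slot 1 at crop x≈268, just beyond the plate's foot strip at x≈254–289. The strip is about 8 mm wide. Next is slot 1, with a small correction and a gentle lowering.

Emit:
arm_command:
  increments:
    - {"delta_pos":[0,0.004,-0.001],"angular":[0,0,0],"claw":0}
    - {"delta_pos":[0,0.006,-0.001],"angular":[0,0,0],"claw":0}
    - {"delta_pos":[0,0.008,-0.001],"angular":[0,0,0],"claw":0}
    - {"delta_pos":[0,0.009,-0.001],"angular":[0,0,0],"claw":0}
    - {"delta_pos":[0,0.009,-0.001],"angular":[0,0,0],"claw":0}
    - {"delta_pos":[0,0.009,-0.001],"angular":[0,0,0],"claw":0}
    - {"delta_pos":[0,0.009,-0.001],"angular":[0,0,0],"claw":0}

```text
time: 7.25
tcp_pos: [0.4836, 0.255, 0.0982]
tcp_rot: [[-0.11, 0.002, 0.994], [-0.994, 0.001, -0.11], [-0.001, -1.0, 0.002]]
force: [0.2, 0.1, 1.1]
opening: 0.0125
```

Emit:
arm_command:
  increments:
    - {"delta_pos":[0,0.001,0],"angular":[0,0,0],"claw":0}
    - {"delta_pos":[0,0.001,0],"angular":[0,0,0],"claw":0}
    - {"delta_pos":[0,0.001,0],"angular":[0,0,0],"claw":0}

```text
time: 7.55
tcp_pos: [0.4839, 0.2551, 0.0976]
tcp_rot: [[-0.11, 0.003, 0.994], [-0.994, 0.001, -0.11], [-0.001, -1.0, 0.003]]
force: [-0.9, -0.2, 4.5]
opening: 0.0126
```

```bash
cat >> h.py <<'E'
def strip(name,rows=(185,232),cols=(290,350)):
    c=np.load(f"pics/{name}.npz")["color"];g=cv2.cvtColor(c,cv2.COLOR_BGR2GRAY)
    for y in range(*rows): print(y,g[y,cols[0]:cols[1]].tolist())
E
python3 -c "
from h import *
s,c=wsnap('w7');strip('w7',(208,228),(298,342))
print(s['tcp_rot'][:,1].round(4))"
```

```text
t 7.55 tcp [0.4839 0.2551 0.0976] yaw -6.31 F [-0.9  -0.2   4.45] open 0.0126
208 [169, 168, 168, 168, 171, 166, 165, 168, 167, 167, 167, 168, 168, 169, 169, 168, 168, 169, 169, 171, 168, 167, 171, 172, 169, 169, 169, 168, 167, 170, 170, 170, 169, 167, 166, 170, 168, 169, 170, 165, 149, 247, 243, 241]
209 [167, 167, 168, 167, 170, 170, 170, 169, 167, 168, 169, 170, 170, 169, 167, 169, 170, 170, 168, 168, 170, 169, 169, 170, 166, 169, 168, 168, 168, 172, 169, 169, 169, 168, 170, 170, 167, 167, 168, 164, 156, 247, 243, 241]
210 [170, 172, 169, 170, 167, 170, 170, 167, 167, 169, 166, 169, 169, 167, 169, 170, 167, 166, 168, 169, 166, 168, 169, 168, 170, 168, 169, 169, 170, 169, 168, 169, 167, 168, 168, 169, 168, 170, 169, 168, 153, 247, 244, 241]
211 [170, 167, 169, 170, 168, 169, 169, 168, 167, 168, 171, 168, 168, 168, 169, 169, 166, 170, 169, 170, 169, 170, 167, 169, 169, 169, 168, 170, 169, 168, 168, 169, 167, 168, 166, 165, 169, 166, 166, 160, 148, 247, 243, 242]
212 [168, 170, 168, 166, 167, 168, 167, 169, 171, 167, 169, 169, 169, 170, 170, 169, 169, 171, 170, 171, 166, 170, 169, 16
[... 2582 characters left out ...]
78, 80, 76, 78, 79, 81, 78, 78, 77, 80, 81, 76, 77, 77, 81, 80, 77, 54, 199, 245, 239, 236, 236, 236, 236]
225 [171, 169, 180, 93, 65, 80, 77, 79, 81, 80, 80, 78, 78, 81, 78, 78, 80, 80, 82, 81, 79, 78, 78, 79, 81, 78, 79, 81, 81, 79, 81, 79, 81, 81, 80, 79, 64, 144, 246, 240, 237, 236, 237, 237]
226 [170, 169, 182, 80, 68, 79, 82, 79, 76, 80, 76, 80, 82, 78, 80, 80, 78, 80, 78, 76, 79, 80, 82, 78, 81, 81, 82, 83, 80, 81, 83, 83, 82, 82, 84, 80, 71, 86, 246, 242, 237, 237, 237, 237]
227 [172, 167, 184, 65, 67, 79, 79, 76, 81, 78, 78, 80, 78, 77, 82, 79, 79, 80, 79, 82, 77, 83, 77, 81, 85, 83, 79, 81, 77, 80, 81, 82, 81, 80, 80, 80, 77, 56, 228, 243, 238, 238, 237, 236]
[ 0.003  0.001 -1.   ]
```

The plate rests on mouth 1 (F≈4.5 N up) and does not enter. The slot centre is column 317.9 and the foot centre is 315.8, about 1.3 mm off, so I'll repeat this try centred.

Emit:
arm_command:
  increments:
    - {"delta_pos":[0,-0.003,0],"angular":[0,0,0],"claw":0}
    - {"delta_pos":[0,-0.004,0.0013],"angular":[0,0,0],"claw":0}
    - {"delta_pos":[0,-0.004,0.0013],"angular":[0,0,0],"claw":0}
    - {"delta_pos":[0,-0.003,0.0013],"angular":[0,0,0],"claw":0}
    - {"delta_pos":[0,-0.0015,0.0013],"angular":[0,0,0],"claw":0}
    - {"delta_pos":[0,0,0.0013],"angular":[0,0,0],"claw":0}
    - {"delta_pos":[0,0,0.0013],"angular":[0,0,0],"claw":0}
    - {"delta_pos":[0,0,0.0013],"angular":[0,0,0],"claw":0}

```text
time: 8.4
tcp_pos: [0.4851, 0.2548, 0.0976]
tcp_rot: [[-0.11, 0.003, 0.994], [-0.994, 0.001, -0.11], [-0.001, -1.0, 0.003]]
force: [-0.6, -1.2, 4.5]
opening: 0.0124
```

```bash
python3 -c "
from h import *
s,c=wsnap('w8');strip('w8',(216,221),(300,335))
print(s['tcp_rot'][:,1].round(4))"
```

```text
t 8.4 tcp [0.4851 0.2548 0.0976] yaw -6.3 F [-0.64 -1.23  4.51] open 0.0124
216 [168, 170, 169, 167, 170, 167, 168, 168, 169, 170, 170, 167, 172, 185, 46, 25, 30, 17, 183, 172, 171, 170, 168, 168, 169, 168, 167, 160, 234, 230, 226, 245, 242, 241, 241]
217 [168, 166, 170, 168, 169, 170, 168, 168, 172, 171, 168, 173, 174, 186, 45, 32, 32, 18, 182, 174, 171, 172, 171, 172, 169, 169, 168, 158, 248, 248, 244, 242, 242, 241, 242]
218 [167, 169, 167, 170, 170, 170, 170, 168, 171, 165, 158, 160, 163, 173, 82, 78, 84, 75, 168, 162, 158, 157, 162, 169, 169, 167, 165, 158, 232, 247, 243, 242, 242, 241, 241]
219 [170, 170, 170, 170, 170, 172, 173, 174, 172, 160, 140, 142, 143, 145, 125, 134, 132, 127, 143, 142, 142, 139, 151, 167, 166, 164, 161, 162, 150, 247, 246, 244, 245, 244, 244]
220 [169, 170, 176, 176, 165, 165, 169, 167, 164, 150, 132, 133, 132, 134, 136, 135, 137, 137, 135, 132, 133, 129, 144, 221, 216, 216, 207, 215, 206, 247, 246, 245, 242, 240, 244]
[ 2.9e-03  6.0e-04 -1.0e+00]
```

Centred on mouth 1 now (slot and foot both at column 316), it still stands on top at 4.5 N, so slot 1 is refused. On to slot 2, +29 mm.

Emit:
arm_command:
  increments:
    - {"delta_pos":[0,-0.004,0],"angular":[0,0,0],"claw":0}
    - {"delta_pos":[0,-0.008,0.008],"angular":[0,0,0],"claw":0}
    - {"delta_pos":[0,-0.008,0.022],"angular":[0,0,0],"claw":0}
    - {"delta_pos":[0,-0.008,0.029],"angular":[0,0,0],"claw":0}
    - {"delta_pos":[0,-0.008,0.029],"angular":[0,0,0],"claw":0}
    - {"delta_pos":[0,-0.006,0.029],"angular":[0,0,0],"claw":0}
    - {"delta_pos":[0,-0.003,0.029],"angular":[0,0,0],"claw":0}
    - {"delta_pos":[0,-0.001,0.029],"angular":[0,0,0],"claw":0}
    - {"delta_pos":[0,0,0.029],"angular":[0,0,0],"claw":0}
    - {"delta_pos":[0,0,0.029],"angular":[0,0,0],"claw":0}

```text
time: 9.45
tcp_pos: [0.5136, 0.2517, 0.0977]
tcp_rot: [[-0.11, 0.003, 0.994], [-0.994, 0.001, -0.11], [-0.001, -1.0, 0.003]]
force: [-0.8, -1.2, 4.8]
opening: 0.0127
```

```bash
python3 -c "
from h import *
s,c=wsnap('w9');strip('w9',(214,221),(300,335))
print(s['tcp_rot'][:,1].round(4))"
```

```text
t 9.45 tcp [0.5136 0.2517 0.0977] yaw -6.29 F [-0.75 -1.16  4.8 ] open 0.0127
214 [172, 168, 168, 164, 169, 169, 169, 170, 170, 167, 170, 174, 163, 162, 164, 165, 160, 163, 165, 163, 161, 171, 167, 168, 168, 170, 168, 167, 168, 164, 159, 155, 230, 228, 230]
215 [169, 169, 167, 168, 168, 168, 168, 169, 167, 168, 171, 166, 103, 101, 103, 103, 103, 103, 105, 103, 96, 163, 170, 169, 169, 167, 168, 170, 167, 160, 232, 228, 247, 247, 246]
216 [168, 168, 168, 169, 167, 169, 168, 169, 171, 168, 175, 156, 38, 28, 34, 30, 32, 30, 33, 35, 21, 148, 175, 169, 168, 169, 170, 166, 165, 156, 248, 247, 243, 243, 242]
217 [166, 167, 166, 166, 166, 168, 168, 166, 169, 166, 175, 157, 40, 32, 35, 35, 33, 29, 38, 39, 30, 150, 173, 169, 170, 169, 166, 167, 167, 155, 247, 244, 241, 241, 242]
218 [169, 168, 169, 168, 170, 169, 169, 164, 169, 168, 165, 160, 68, 83, 85, 83, 85, 82, 84, 83, 76, 149, 174, 169, 170, 169, 170, 168, 167, 155, 248, 244, 242, 241, 241]
219 [166, 168, 169, 169, 169, 169, 173, 172, 170, 159, 148, 152, 116, 131, 132, 134, 132, 135, 134, 133, 125, 142, 167, 174, 171, 173, 162, 162, 161, 148, 248, 246, 244, 244, 242]
220 [167, 169, 173, 175, 166, 166, 168, 164, 168, 147, 131, 135, 132, 138, 138, 136, 136, 135, 132, 135, 135, 130, 144, 166, 167, 167, 143, 145, 143, 131, 246, 246, 244, 242, 246]
[ 2.8e-03  7.0e-04 -1.0e+00]
```

Mouth 2: the slot spans columns 312–321 and the foot 309.6–322.3. It's centred and wider than the slot, so refused at 4.8 N. On to slot 3, +31.5 mm.

Emit:
arm_command:
  increments:
    - {"delta_pos":[0,-0.004,0],"angular":[0,0,0],"claw":0}
    - {"delta_pos":[0,-0.008,0.008],"angular":[0,0,0],"claw":0}
    - {"delta_pos":[0,-0.008,0.022],"angular":[0,0,0],"claw":0}
    - {"delta_pos":[0,-0.008,0.0317],"angular":[0,0,0],"claw":0}
    - {"delta_pos":[0,-0.008,0.0317],"angular":[0,0,0],"claw":0}
    - {"delta_pos":[0,-0.006,0.0317],"angular":[0,0,0],"claw":0}
    - {"delta_pos":[0,-0.003,0.0317],"angular":[0,0,0],"claw":0}
    - {"delta_pos":[0,-0.001,0.0317],"angular":[0,0,0],"claw":0}
    - {"delta_pos":[0,0,0.0317],"angular":[0,0,0],"claw":0}
    - {"delta_pos":[0,0,0.0317],"angular":[0,0,0],"claw":0}

```text
time: 10.5
tcp_pos: [0.5446, 0.248, 0.0968]
tcp_rot: [[-0.11, 0.001, 0.994], [-0.994, 0.0, -0.11], [-0.0, -1.0, 0.001]]
force: [-0.2, -0.4, -0.6]
opening: 0.0122
```

```bash
python3 -c "
from h import *
s,c=wsnap('w10');strip('w10',(214,221),(300,335))
print(s['tcp_rot'][:,1].round(4))"
```

```text
t 10.5 tcp [0.5446 0.248  0.0968] yaw -6.29 F [-0.19 -0.38 -0.64] open 0.0122
214 [166, 167, 167, 169, 169, 168, 164, 166, 168, 172, 176, 174, 178, 177, 178, 178, 180, 179, 179, 175, 176, 177, 176, 174, 169, 169, 168, 168, 166, 167, 166, 167, 167, 167, 168]
215 [167, 167, 166, 168, 167, 166, 169, 169, 173, 153, 126, 130, 129, 130, 133, 130, 130, 128, 133, 131, 131, 133, 130, 127, 150, 168, 167, 167, 168, 167, 165, 165, 164, 161, 158]
216 [164, 167, 168, 167, 168, 167, 167, 169, 174, 119, 34, 28, 29, 30, 27, 28, 25, 26, 26, 29, 30, 32, 31, 27, 116, 172, 167, 166, 167, 164, 161, 159, 157, 152, 228]
217 [167, 168, 167, 166, 166, 167, 167, 167, 176, 126, 40, 40, 39, 41, 42, 42, 36, 41, 38, 42, 44, 42, 47, 32, 119, 175, 172, 167, 165, 160, 234, 230, 228, 225, 247]
218 [166, 166, 167, 168, 165, 167, 168, 168, 174, 139, 65, 104, 103, 105, 104, 103, 102, 105, 105, 107, 105, 106, 111, 49, 118, 172, 172, 167, 170, 160, 236, 247, 247, 245, 243]
219 [166, 166, 169, 170, 170, 171, 169, 173, 177, 155, 89, 146, 145, 144, 145, 143, 140, 144, 142, 142, 143, 146, 149, 76, 121, 176, 177, 173, 172, 169, 156, 247, 247, 245, 242]
220 [169, 170, 174, 162, 163, 165, 165, 164, 168, 142, 91, 133, 135, 136, 134, 136, 133, 134, 134, 133, 137, 134, 129, 83, 111, 154, 150, 152, 149, 146, 138, 244, 237, 242, 247]
[ 1.4e-03  2.0e-04 -1.0e+00]
```

Slot 3 takes it: no force (−0.6 N), and the foot at 310.8–323 sits within the slot at 309.5–324.6. I'll lower it in steps.

Emit:
arm_command:
  increments:
    - {"delta_pos":[0,0.003,0],"angular":[0,0,0],"claw":0}
    - {"delta_pos":[0,0.006,0],"angular":[0,0,0],"claw":0}
    - {"delta_pos":[0,0.009,0],"angular":[0,0,0],"claw":0}
    - {"delta_pos":[0,0.012,0],"angular":[0,0,0],"claw":0}
    - {"delta_pos":[0,0.012,0],"angular":[0,0,0],"claw":0}
    - {"delta_pos":[0,0.012,0],"angular":[0,0,0],"claw":0}

```text
time: 11.15
tcp_pos: [0.545, 0.248, 0.0849]
tcp_rot: [[-0.11, 0.002, 0.994], [-0.994, 0.0, -0.11], [-0.0, -1.0, 0.002]]
force: [-0.5, 0.1, -0.7]
opening: 0.0126
```

Emit:
arm_command:
  increments:
    - {"delta_pos":[0,0.003,0],"angular":[0,0,0],"claw":0}
    - {"delta_pos":[0,0.006,0],"angular":[0,0,0],"claw":0}
    - {"delta_pos":[0,0.009,0],"angular":[0,0,0],"claw":0}
    - {"delta_pos":[0,0.012,0],"angular":[0,0,0],"claw":0}
    - {"delta_pos":[0,0.014,0],"angular":[0,0,0],"claw":0}
    - {"delta_pos":[0,0.014,0],"angular":[0,0,0],"claw":0}
    - {"delta_pos":[0,0.014,0],"angular":[0,0,0],"claw":0}

```text
time: 11.85
tcp_pos: [0.545, 0.248, 0.071]
tcp_rot: [[-0.11, 0.002, 0.994], [-0.994, 0.0, -0.11], [-0.001, -1.0, 0.002]]
force: [-0.0, 0.5, -1.8]
opening: 0.0127
```

Emit:
arm_command:
  increments:
    - {"delta_pos":[0,0.001,0],"angular":[0,0,0],"claw":0}
    - {"delta_pos":[0,0.002,0],"angular":[0,0,0],"claw":0}
    - {"delta_pos":[0,0.003,0],"angular":[0,0,0],"claw":0}
    - {"delta_pos":[0,0.003,0],"angular":[0,0,0],"claw":0}
    - {"delta_pos":[0,0.003,0],"angular":[0,0,0],"claw":0}

```text
time: 12.35
tcp_pos: [0.5452, 0.2481, 0.0683]
tcp_rot: [[-0.11, 0.002, 0.994], [-0.994, 0.001, -0.11], [-0.001, -1.0, 0.002]]
force: [-1.1, -0.1, 1.8]
opening: 0.0123
```

Emit:
arm_command:
  increments:
    - {"delta_pos":[0,0.0008,0],"angular":[0,0,0],"claw":0}
    - {"delta_pos":[0,0.0008,0],"angular":[0,0,0],"claw":0}
    - {"delta_pos":[0,0.0008,0],"angular":[0,0,0],"claw":0}

```text
time: 12.65
tcp_pos: [0.5452, 0.2482, 0.0677]
tcp_rot: [[-0.11, 0.002, 0.994], [-0.994, 0.001, -0.11], [-0.001, -1.0, 0.002]]
force: [-0.9, -0.3, 4.6]
opening: 0.0124
```

At the same 4.6 N the tool is 29.9 mm below the slot-1 contact height, so the plate is on the 30 mm deep floor. Releasing now.

Emit:
arm_command:
  increments:
    - {"delta_pos":[0,0,0],"angular":[0,0,0],"claw":0.15}
    - {"delta_pos":[0,0,0],"angular":[0,0,0],"claw":0.3}
    - {"delta_pos":[0,0,0],"angular":[0,0,0],"claw":0.45}
    - {"delta_pos":[0,0,0],"angular":[0,0,0],"claw":0.45}
    - {"delta_pos":[0,0,0],"angular":[0,0,0],"claw":0.45}
    - {"delta_pos":[0,0,0],"angular":[0,0,0],"claw":0.45}

```text
time: 13.25
tcp_pos: [0.5451, 0.248, 0.067]
tcp_rot: [[-0.11, 0.002, 0.994], [-0.994, 0.0, -0.11], [-0.0, -1.0, 0.002]]
force: [0.1, -0.7, 0.1]
opening: 0.0386
```

Emit:
arm_command:
  increments:
    - {"delta_pos":[0,-0.01,0],"angular":[0,0,0],"claw":0.45}
    - {"delta_pos":[0,-0.03,0],"angular":[0,0,0],"claw":0.45}
    - {"delta_pos":[0,-0.06,0],"angular":[0,0,0],"claw":0.45}
    - {"delta_pos":[0,-0.1,0],"angular":[0,0,0],"claw":0.45}
    - {"delta_pos":[-0.03,-0.13,0],"angular":[0,0,0],"claw":0.45}
    - {"delta_pos":[-0.06,-0.14,0],"angular":[0,0,0],"claw":0.45}
    - {"delta_pos":[-0.06,-0.14,0],"angular":[0,0,0],"claw":0.45}
    - {"delta_pos":[-0.06,-0.14,0],"angular":[0,0,0],"claw":0.45}

```text
time: 14.05
tcp_pos: [0.5514, 0.3081, 0.2078]
tcp_rot: [[-0.109, 0.003, 0.994], [-0.994, 0.0, -0.109], [-0.001, -1.0, 0.003]]
force: [-0.4, -0.0, 0.7]
opening: 0.038
```

```bash
python3 - <<'E'
from h import *
from station import r
s,c=wsnap('w11')
t=r.capture("scene")["color"]
cv2.imwrite('pics/fin.png',np.hstack([cv2.resize(c["color"],(400,300)),cv2.resize(t,(400,300))]))
E
```

```text
t 14.05 tcp [0.5514 0.3081 0.2078] yaw -6.24 F [-0.43 -0.01  0.68] open 0.038
```

View pics/fin.png

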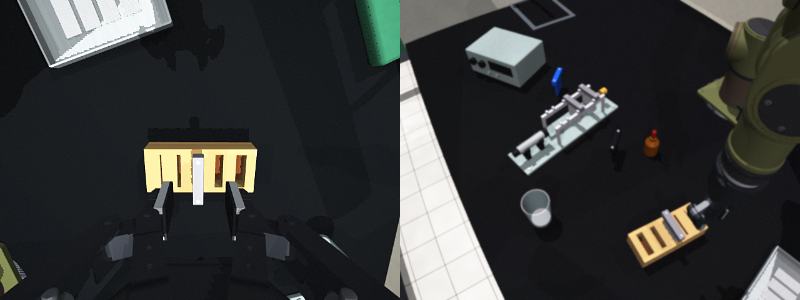

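The plate stands upright in the middle slot, at (197,180) in the left picture. The station by the tube is empty, and the other two plates, the beaker and the dropper look unmoved. Handing in.

```bash
python3 -c "
from station import r
print(r.job_done())"
```

```text
the job is handed in; nothing more can be done
None
```

The plate that hung next to the counter tube is now in slot 3 (9.5 mm), lowered to the bottom and released. I handed the job in at about 14 s of robot time, with the gripper clear.

- **Trying the slots:** I tried slot 1 twice because the first touch was about 1.3 mm off centre. Centred, it stood on the mouth at about 4.5 N and did not enter. Slot 2 refused it at 4.8 N. Slot 3 took it with no measurable resistance.
- **Fully home:** At the same 4.6 N, the tool was 29.9 mm lower than on mouth 1, which matches the 30 mm slot depth. In the wrist picture the plate's foot looks about 8 mm thick, which fits a 9.5 mm slot.
- **After release:** The last pictures show the plate upright in the middle slot. The other two plates, the beaker and the dropper look unmoved, judged by eye only.
- **Readings that disagreed:** The gripper showed an opening of about 12.5 mm on the 16 mm bar. The plate's foot also looked 1–1.4 mm off the bar's middle, either a slight tilt in the grip or camera error. Neither affected the insertion.

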